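# Uncap the inspection lens and hold the heaviest sample tin over it

### The job

Take the red dust cap off the upward-looking inspection lens and set it flat in the round yellow cap holder. Then heft the three identical closed tins to find the heaviest, leaving the other two standing upright on the bench, and finish while still holding the heaviest one upright, still and centred over the lens, its underside about 10 cm above the lens. Set things down rather than dropping them, and leave the glass dish, amber jar and screwdriver where they are.

Things in the scene. Friction and masses are not known exactly. Their poses are not given: they have to be found in the camera images.
- lens_front (a point): upward-looking inspection lens, fixed to the bench: black 52 mm barrel on a white 58 mm square housing and a 100 mm round foot. Point at the centre of its front face, 118 mm above the bench, z up (where the cap covers it at the start). Below the face the lens's tip is 43 mm in diameter and 18 mm tall
- cap_knob (a point): loose red dust cap, a cap 52 mm in diameter and 20 mm tall, hollow below (14 mm deep, 47 mm inside), with a round knob 22 mm in diameter and 26 mm tall in the middle of its top; 0.04 kg. Point at the centre of the knob, 33 mm above the cap's lower rim and 13 mm above the cap's shoulder, z up. At the start it sits loosely over the lens's tip; lift it straight up by at least 20 mm to clear
- holder_in (a point): round yellow cap holder, a shallow dish fixed to the bench: 74 mm outside, 64 mm inside, 16 mm tall. Point at the centre of its inner floor, 4 mm above the bench, z up. With the cap seated flat in it the knob's centre stands 33 mm above this point
- tin_a_mid (a point): closed round sample tin, bare metal with a green band, one of three that look alike: 57 mm diameter, 60 mm tall, lid fixed on. Point at its centre, half-way up (30 mm above its underside), z up. A loose solid sample is shut in each, so that the tins weigh 0.13 to 0.65 kg; the heaviest weighs at least 0.15 kg more than the next; which one it is changes from run to run
- tin_b_mid (a point): closed round sample tin, bare metal with a green band, one of three that look alike: 57 mm diameter, 60 mm tall, lid fixed on. Point at its centre, half-way up (30 mm above its underside), z up. A loose solid sample is shut in each, so that the tins weigh 0.13 to 0.65 kg; the heaviest weighs at least 0.15 kg more than the next; which one it is changes from run to run
- tin_c_mid (a point): closed round sample tin, bare metal with a green band, one of three that look alike: 57 mm diameter, 60 mm tall, lid fixed on. Point at its centre, half-way up (30 mm above its underside), z up. A loose solid sample is shut in each, so that the tins weigh 0.13 to 0.65 kg; the heaviest weighs at least 0.15 kg more than the next; which one it is changes from run to run
- dish: lidded glass dish, 90 mm diameter, 16 mm tall, to be left alone; origin at the centre of its underside
- vial: amber jar, 42 mm diameter, 70 mm tall, to be left alone; origin at the centre of its underside
- driver: orange-handled screwdriver, 170 mm long, lying on the bench along its x axis, to be left alone
Mind the look-alikes: they are no part of the job. Of the things like the part that bears lens_front, leave any that is green; of the rest the larger one is meant. What is meant by the part that bears cap_knob is not blue, and is the larger of those in its own colour.

How it is judged:
By the outcome, as a careful person would: the job done as asked, in the order asked, and still so for the second after the job is handed in, while the arm keeps its last pose, push and grip.
It also fails if it takes over 72 s, if anything falls off the work surface, if the arm or the gripper's body presses on something with over 40 N, if the wrist force passes 120 N, or if a joint passes its speed limit or range.

### The arm

A 7-joint arm with a two-finger parallel gripper is mounted at the origin on the work surface. World frame = base frame: x ahead of the robot, y to its left, z up, the work surface at z = 0. Lengths are in m, angles in rad, forces in N, time in s.
With the tool pointing down it reaches from about 0.4 to 0.875 m from the base axis. Payload 19.3 kg.
Tool frame: the origin (TCP) lies midway between the tips of the shut fingers; the grasp point (between the pads) lies 19 mm behind it; z points along the fingers, y is the direction in which the jaws open and shut (so a half turn about z gives the same grasp; the last joint's range is limited). The gripper opens to 85 mm and grips with 20 to 120 N. Pads are 22 mm wide; open, the fingers measure 114 mm over their backs; the gripper's body (76 mm by 85 mm) begins 54 mm behind the grasp point. The pads swing forward as they close: fully open they stand 13 mm farther back than shut.
Start: joints at [-1.188, 0.521, -0.036, 1.599, 0.021, 1.021, -0.113], TCP at [0.273, 0.562, 0.231] pointing down, gripper open.
Joint ranges: [-2.91, 2.91], [-0.3, 2.13], [-1.5, 1.42], [0.17, 2.43], [-1.26, 4.41], [0.16, 1.93], [-2.52, 2.52]. Speed limits (rad/s): [1.89, 1.89, 2.39, 2.39, 3.01, 3.01, 3.01].

### API

Orientations are given as [roll, pitch, yaw] about the fixed x, y, z axes, in that order (R = Rz(yaw) Ry(pitch) Rx(roll)).
In Python, from workcell import bot gives the robot as it stands.
- The arm moves only by the tool servo_tool, never from a script. Its argument "plan" is a list of rows, each a list of 5 numbers: the shift along the world's x, y, z in mm, then the turn about the world's z in rad, then the gripper's target within -1 to 1 (shut at 1, half-way at 0, fully open at -1). In form: [[tx, ty, tz, yaw, jaw], ...]. A call has exactly 10 rows; each row is the pose to reach, as a shift and turn from the pose commanded when the call began; what a row does not reach only later rows make up. A row lasts 1/12 s, in which the tool goes at most 41.7 mm and 7.16 degrees, less where a joint would pass 70% of its speed; a pose out of reach is approached as far as the arm can. A call with a gripper value outside its range is refused whole. The fingers move at their own pace and stop on an object; "squeeze" is the grip in N (left out, the last holds). Time passes only in rows, so rows that repeat a pose let the fingers close, or fill a call up. It gives the time, the measured TCP pose, the force and the opening at its end, in the units of the state.
- bot.observe(): the state, without advancing time (a new reading comes with each control period).
- bot.grab_frame(name): name is "scene" or "top"; returns the picture (420x560x3 uint8, blue, green, red); there is no depth.
- bot.calibration(name): a dict with "fx", "fy", "cx", "cy" (pixels), "T" (4x4, takes a point from camera to world coordinates). Camera axes: x right, y down, z forward; pixel columns grow to the right and rows downward; lengths in m; the calibration is good to about 2 mm. A picture is of the moment at which its call begins. calibration takes no time and is no camera call.
- bot.job_done(): hands the job in, once; it reports no verdict.
The state is a dict: "clock": time; "qpos": joint angles; "qd": joint speeds; "joint_efforts": joint torques, N m; "position": TCP position; "tool_rot": TCP orientation; "force": force on the tool from outside, world axes, zero at the start; "moment": the same for the moment, N m; "grip_width": finger opening in m.
Only numpy, scipy, OpenCV 4.12 (cv2) and the standard library are available. Lean on these libraries where they do the work, as an engineer would, in place of code of your own. Each camera call takes 0.05 s, during which the arm holds its last target.

## Working session

There is one attempt and no reset: what is moved stays moved. The work goes in short steps, Python scripts to look and compute and a tool call to move; the robot and the scene stay as the last step left them, time stands still between calls to the robot, and variables do not carry over. Pictures are saved under pics/ and viewed, and the job is handed in when it is done.

Besides the shell and the picture viewer there is one more tool, called after ">>>" as name([rows], argument=value, ...), one row to a line, values as JSON. servo_tool: Moves the arm, as the interface text tells. Its arguments: {"type":"object","properties":{"plan":{"type":"array","items":{"type":"array","items":{"type":"number"}}},"squeeze":{"type":"number"}},"required":["plan"]}

```bash
mkdir -p pics; python3 - <<'E'
from workcell import bot
import cv2,numpy as np
np.set_printoptions(precision=4,suppress=True)
for n in("scene","top"):
    cv2.imwrite(f"pics/{n}0.png",bot.grab_frame(n)); c=bot.calibration(n); print(n,c["fx"],c["fy"],c["cx"],c["cy"]);print(np.array(c["T"]))
print(bot.observe())
E
```

```text
scene 379.805547342066 379.805547342066 287.7120352838342 210.34017672543342
[[-0.7116  0.4222 -0.5615  1.0559]
 [ 0.7024  0.4466 -0.5543  0.4853]
 [ 0.0168 -0.7888 -0.6144  0.6575]
 [ 0.      0.      0.      1.    ]]
top 425.20802061181024 425.20802061181024 278.7893230588931 208.78086847213044
[[ 0.0163 -0.9926  0.1206  0.4455]
 [-0.9997 -0.0184 -0.0167  0.0223]
 [ 0.0188 -0.1203 -0.9926  1.2007]
 [ 0.      0.      0.      1.    ]]
{'clock': 0.1, 'qpos': array([-1.1882,  0.5219, -0.0363,  1.5999,  0.0212,  1.0211, -0.1128]), 'qd': array([-0.002 , -0.0027, -0.0005, -0.0005, -0.0007,  0.0012, -0.0004]), 'joint_efforts': array([  0.0051, -92.8497,   1.9848, -37.0534,   0.0183,   0.0054,
         0.    ]), 'position': array([0.2733, 0.5617, 0.2308]), 'tool_rot': array([-3.1406,  0.0001,  2.6888]), 'force': array([-0.1912, -0.2537, -0.4355]), 'moment': array([-0.0368,  0.0741,  0.0036]), 'grip_width': 0.08521322984822279}
```

View pics/scene0.png

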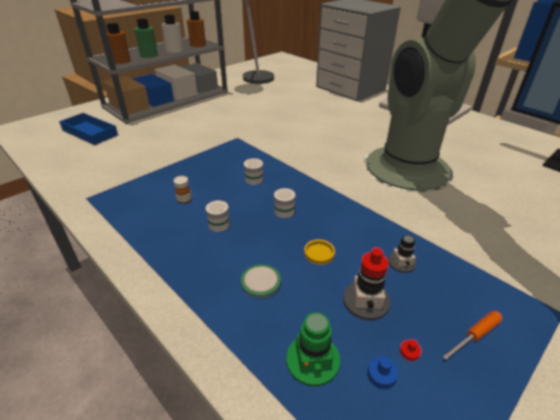

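View pics/top0.png

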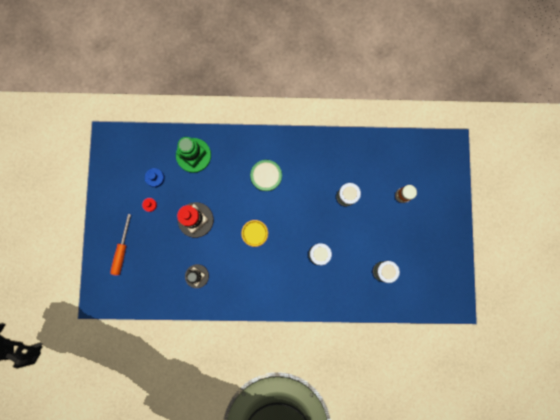

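The scene view shows the red-capped lens at about (373,270), the yellow holder at (320,251) and tins at (254,171), (217,215) and (285,203). The top view shows the knob near (186,214), the holder at (255,233) and tins at (349,193), (320,254) and (388,271). The green lens, the small lens and the small red and blue caps are decoys. Next I'll enlarge crops.

```bash
python3 - <<'E'
import cv2,numpy as np
t=cv2.imread("pics/top0.png");s=cv2.imread("pics/scene0.png")
def crop(im,x,y,w,h,k):return cv2.resize(im[y:y+h,x:x+w],None,fx=k,fy=k,interpolation=cv2.INTER_CUBIC)
cv2.imwrite("pics/t1.png",crop(t,160,190,120,60,6)); cv2.imwrite("pics/t2.png",crop(t,300,170,120,120,5))
cv2.imwrite("pics/s1.png",crop(s,290,230,110,90,6)); cv2.imwrite("pics/s2.png",crop(s,200,150,110,90,6))
E
```

```text
(no output)
```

View pics/t1.png

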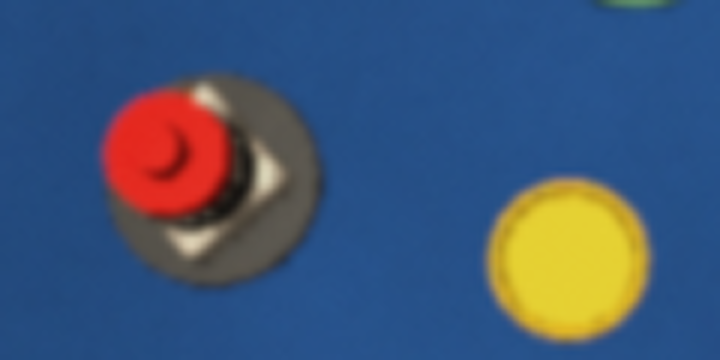

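View pics/t2.png

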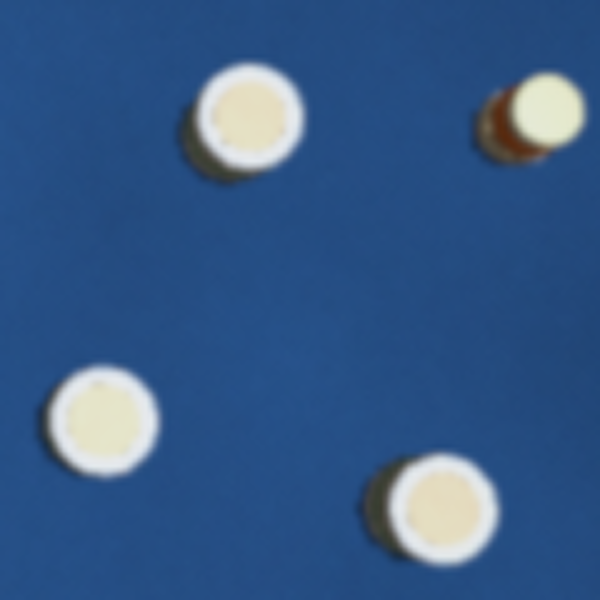

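View pics/s1.png

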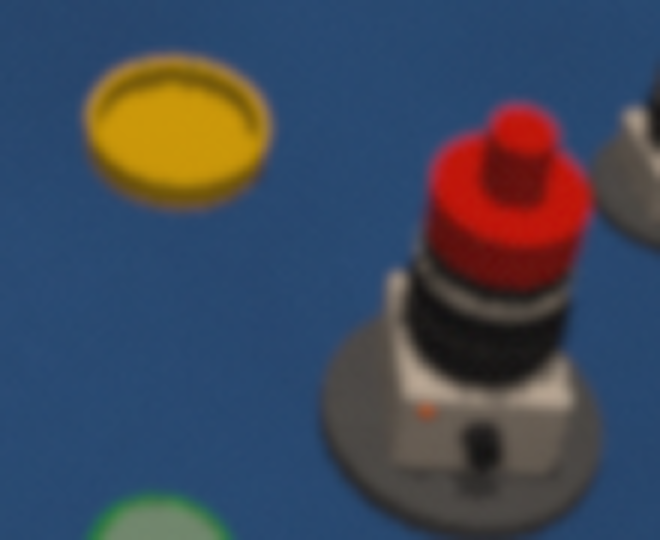

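View pics/s2.png

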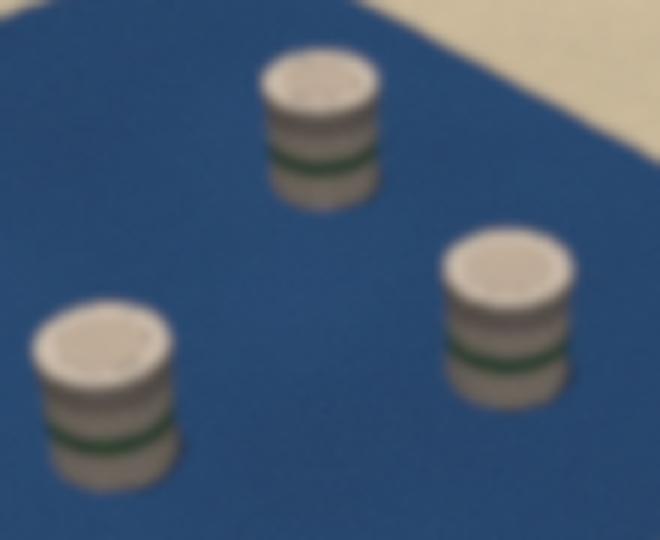

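```bash
cat > h.py <<'E'
import numpy as np
from workcell import bot
def w(name,u,v,z):
    c=bot.calibration(name);T=np.array(c["T"]);d=T[:3,:3]@np.array([(u-c["cx"])/c["fx"],(v-c["cy"])/c["fy"],1.]);o=T[:3,3]
    return np.round((o+d*(z-o[2])/d[2])*1000,1)
E
python3 - <<'E'
from h import *
def cr(px,k,off): return [(p+.5)/k-.5+o for p,o in zip(px,off)]
for n,cam,px,k,off,z in [("cap shoulder","top",(166,152),6,(160,190),.124),("foot","top",(215,180),6,(160,190),.008),("knobtop","scene",(524,128),6,(290,230),.150),
("holder","top",(568.5,259.5),6,(160,190),.016),("holder","scene",(178,122),6,(290,230),.016),
("A","top",(250,117.5),5,(300,170),.06),("A","scene",(103,345),6,(200,150),.06),
("B","top",(103,421),5,(300,170),.06),("B","scene",(508,268),6,(200,150),.06),
("C","top",(442.5,509.5),5,(300,170),.06),("C","scene",(320,82),6,(200,150),.06),("shoulder","scene",(511,195),6,(290,230),.124)]:
    u,v=cr(px,k,off);print(n,cam,w(cam,u,v,z))
for n,u,v,z in [("dish",266,175,.016),("green",188,147,.11),("vial",409,191,.07),("smalllens",193,277,.07),("redsmall",150,205,.02),("drv",118,260,.02)]: print(n,w("top",u,v,z))
E
```

```text
cap shoulder top [556.4 236.2 124. ]
foot top [555.5 235.8   8. ]
knobtop scene [556.6 235.8 150. ]
holder top [520.7  69.4  16. ]
holder scene [523.8  70.7  16. ]
A top [ 630.7 -189.    60. ]
A scene [ 633.1 -189.    60. ]
B top [ 465.  -109.5   60. ]
B scene [ 466.8 -110.6   60. ]
C top [ 421.  -291.2   60. ]
C scene [ 423.2 -291.9   60. ]
shoulder scene [560.2 238.3 124. ]
dish [685.2  40.2  16. ]
green [736.6 244.5 110. ]
vial [ 638.  -348.6   70. ]
smalllens [398.8 225.   70. ]
redsmall [592.9 361.3  20. ]
drv [439.6 440.4  20. ]
```

>>> servo_tool([
  [10,-12,0,0,-1],
  [35,-40,0,0,-1],
  [62,-71,0,0,-1],
  [89,-102,0,0,-1],
  [116,-133,0,0,-1],
  [143,-164,0,0,-1],
  [170,-195,0,0,-1],
  [197,-226,0,0,-1],
  [224,-257,0,0,-1],
  [250,-288,0,0,-1],
], squeeze=30)

```text
clock: 0.93
position: [0.5246, 0.2715, 0.2312]
tool_rot: [-3.141, 0.0, 2.688]
force: [0.6, 0.9, -0.2]
grip_width: 0.0855
```

>>> servo_tool([
  [20,-23,0,0,-1],
  [28,-33,0,0,-1],
  [33,-38,0,0,-1],
  [33,-38,-15,0,-0.5],
  [33,-38,-35,0,-0.2],
  [33,-38,-50,0,0],
  [33,-38,-50,0,0],
  [33,-38,-50,0,0],
  [33,-38,-50,0,0],
  [33,-38,-50,0,0],
])

```text
clock: 1.77
position: [0.5567, 0.2365, 0.1824]
tool_rot: [3.14, 0.001, 2.689]
force: [-0.0, 0.5, -0.3]
grip_width: 0.0429
```

```bash
cat >> h.py <<'E'
import cv2
def shot(cam,name,x,y,ww,hh,k):
    im=bot.grab_frame(cam);cv2.imwrite(f"pics/{name}.png",cv2.resize(im[y:y+hh,x:x+ww],None,fx=k,fy=k,interpolation=cv2.INTER_CUBIC))
E
python3 -c "
from h import *
shot('scene','a1',310,180,130,140,4)"
```

```text
(no output)
```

View pics/a1.png

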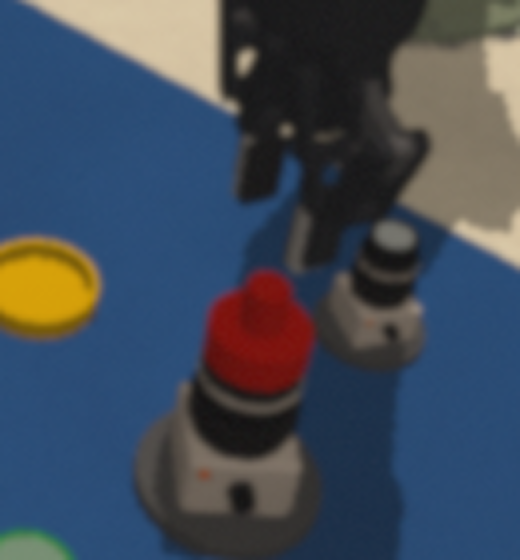

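The two fingertips straddle the space above the knob, with their midpoint near (381,231). Next I descend and grip.

>>> servo_tool([
  [0,0,-15,0,0],
  [0,0,-30,0,0],
  [0,0,-43,0,0],
  [0,0,-52,0,0],
  [0,0,-55,0,0],
  [0,0,-55,0,0.4],
  [0,0,-55,0,1],
  [0,0,-55,0,1],
  [0,0,-55,0,1],
  [0,0,-55,0,1],
])

```text
clock: 2.65
position: [0.5569, 0.2364, 0.127]
tool_rot: [3.14, 0.001, 2.689]
force: [0.5, 1.8, 3.9]
grip_width: 0.0208
```

```bash
python3 -c "
from h import *
print(bot.observe()['position'],bot.observe()['force'],bot.observe()['grip_width'])
shot('scene','a2',310,180,130,140,4)"
```

```text
[0.55688877 0.23637551 0.12701608] [0.5330923  1.80424535 3.92530645] 0.02075553001626101
```

View pics/a2.png

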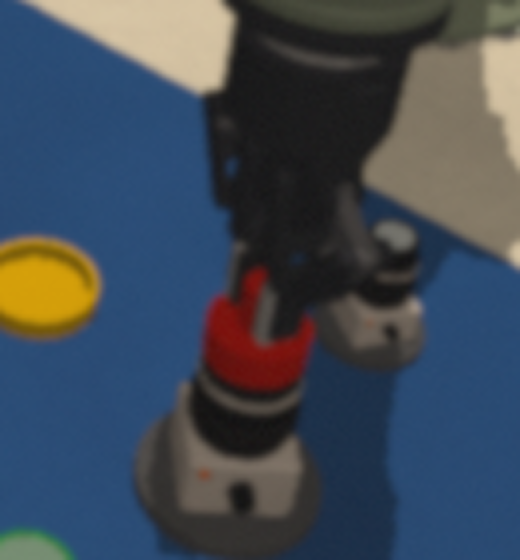

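The fingers hold the knob at (262,300) in the crop, and the opening reads 21 mm. Now I lift straight up.

>>> servo_tool([
  [0,0,4,0,1],
  [0,0,10,0,1],
  [0,0,18,0,1],
  [0,0,26,0,1],
  [0,0,36,0,1],
  [0,0,48,0,1],
  [0,0,60,0,1],
  [0,0,70,0,1],
  [0,0,75,0,1],
  [0,0,75,0,1],
])

```text
clock: 3.53
position: [0.5569, 0.2362, 0.2028]
tool_rot: [3.14, 0.001, 2.689]
force: [0.2, -0.8, -0.8]
grip_width: 0.0209
```

```bash
python3 -c "
from h import *
print(bot.observe()['position'],bot.observe()['force'],bot.observe()['grip_width'])
shot('scene','a3',310,150,130,170,3.5)"
```

```text
[0.55693718 0.23622646 0.20278085] [ 0.21943351 -0.77019775 -0.80119524] 0.020853953351878195
```

View pics/a3.png

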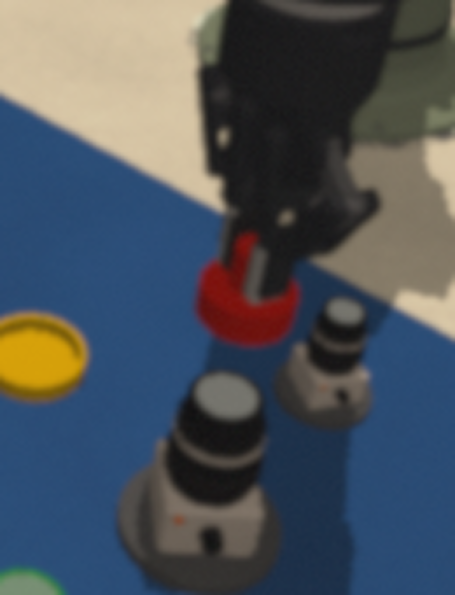

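The cap is lifted clear and the grey lens face shows at (225,395) in the crop. Next I go to the holder.

>>> servo_tool([
  [-2,-8,0,0,1],
  [-6,-28,0,0,1],
  [-11,-53,0,0,1],
  [-17,-80,0,0,1],
  [-23,-108,0,0,1],
  [-28,-133,0,0,1],
  [-32,-152,-10,0,1],
  [-34,-163,-30,0,1],
  [-35,-166,-55,0,1],
  [-35,-166,-80,0,1],
])

```text
clock: 4.42
position: [0.5208, 0.068, 0.1203]
tool_rot: [-3.141, 0.0, 2.687]
force: [0.9, 0.6, -1.0]
grip_width: 0.0207
```

>>> servo_tool([
  [0,0,-20,0,1],
  [0,0,-35,0,1],
  [0,0,-45,0,1],
  [0,0,-54,0,1],
  [0,0,-60,0,1],
  [0,0,-64,0,1],
  [0,0,-66,0,1],
  [0,0,-66,0,1],
  [0,0,-66,0,1],
  [0,0,-66,0,1],
])

```text
clock: 5.25
position: [0.5217, 0.0701, 0.0558]
tool_rot: [3.141, 0.001, 2.689]
force: [-0.3, -0.6, -1.1]
grip_width: 0.0208
```

```bash
python3 -c "
from h import *
print(w('scene',374.2,262.7,.118))
print(bot.observe()['position'],bot.observe()['force'],bot.observe()['grip_width'])
shot('scene','a4',260,170,130,130,4)
shot('top','a4t',200,180,110,100,5)"
```

```text
[556.9 235.8 118. ]
[0.52174604 0.07008474 0.0557982 ] [-0.26602491 -0.57862805 -1.13462032] 0.020768490582072658
```

View pics/a4.png

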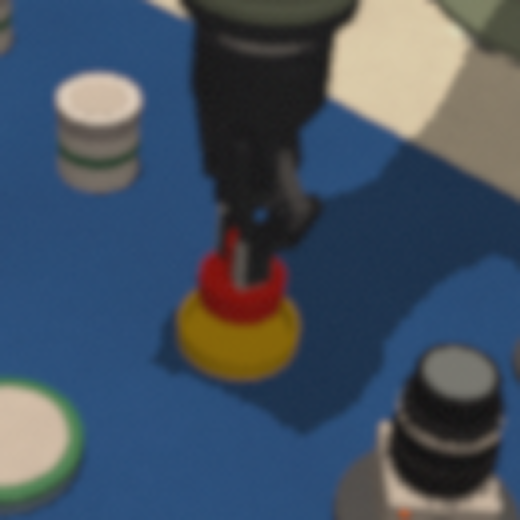

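View pics/a4t.png

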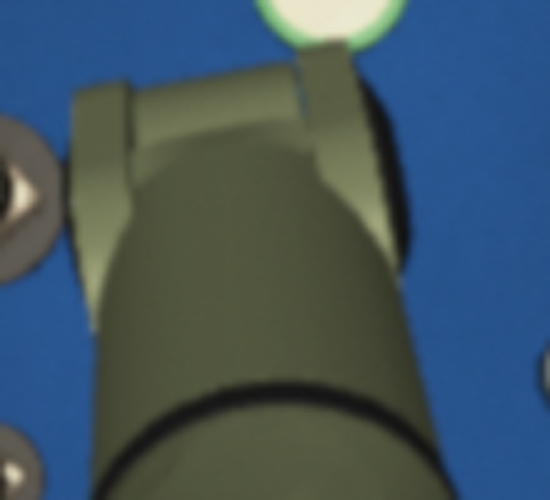

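The cap hangs centred over the holder: cap at about (242,285), dish at (238,330) in the crop. The top view is hidden by the arm. I lower it gently.

>>> servo_tool([
  [0,0,-6,0,1],
  [0,0,-12,0,1],
  [0,0,-17,0,1],
  [0,0,-21,0,1],
  [0,0,-24,0,1],
  [0,0,-26,0,1],
  [0,0,-27,0,1],
  [0,0,-28,0,1],
  [0,0,-29,0,1],
  [0,0,-29,0,1],
])

```text
clock: 6.18
position: [0.5215, 0.07, 0.0269]
tool_rot: [3.141, 0.0, 2.689]
force: [-2.8, -0.6, 10.9]
grip_width: 0.0211
```

>>> servo_tool([
  [0,0,0,0,0.6],
  [0,0,0,0,0.3],
  [0,0,0,0,0],
  [0,0,0,0,0],
  [0,0,5,0,0],
  [0,0,15,0,0],
  [0,0,30,0,0],
  [0,0,50,0,0],
  [0,0,75,0,-0.5],
  [0,0,100,0,-1],
])

```text
clock: 7.02
position: [0.5212, 0.0699, 0.128]
tool_rot: [-3.141, -0.0, 2.689]
force: [-0.1, 0.0, 0.4]
grip_width: 0.0657
```

```bash
python3 -c "
from h import *
print(bot.observe()['position'],bot.observe()['force'],bot.observe()['grip_width'])
shot('scene','a5',260,170,130,130,4)"
```

```text
[0.5211727  0.0698819  0.12803429] [-0.09034711  0.04949509  0.44223383] 0.06566751704342802
```

View pics/a5.png

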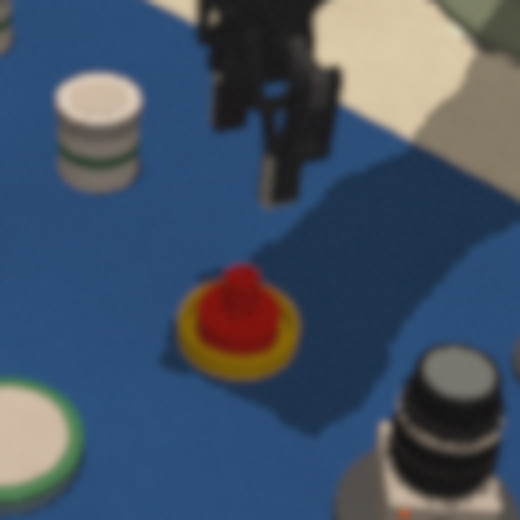

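The cap sits flat inside the yellow holder, at (240,315) in the crop. Now tin B.

>>> servo_tool([
  [-4,-12,0,0,-1],
  [-11,-36,0,0,-1],
  [-20,-66,0,0,-1],
  [-29,-96,0,0,-1],
  [-38,-126,0,0,-1],
  [-46,-152,0,0,-1],
  [-52,-170,0,0,-1],
  [-55,-178,0,0,-1],
  [-55,-180,-10,0,-1],
  [-55,-180,-25,0,-1],
])

```text
clock: 7.9
position: [0.4671, -0.1102, 0.1015]
tool_rot: [3.141, 0.002, 2.688]
force: [1.4, -0.2, 0.8]
grip_width: 0.0852
```

```bash
python3 -c "
from h import *
print(bot.observe()['position'],bot.observe()['force'],bot.observe()['grip_width'],bot.observe()['qpos'])
shot('scene','a6',210,120,150,130,4)"
```

```text
[ 0.46713748 -0.11021086  0.10152054] [ 1.41431013 -0.24062903  0.80759327] 0.08519915474135659 [ 0.07581703  0.49773753  0.04216647  2.08755793 -0.03852459  0.55466113
  1.26270484]
```

View pics/a6.png

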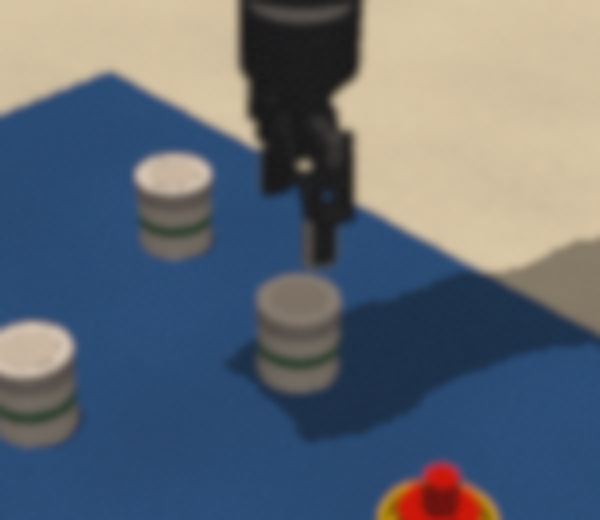

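The open fingers straddle tin B, which is at (299,335) in the crop. I descend and grip.

>>> servo_tool([
  [0,0,-12,0,-1],
  [0,0,-28,0,-1],
  [0,0,-46,0,-1],
  [0,0,-63,0,-1],
  [0,0,-77,0,-1],
  [0,0,-85,0,-1],
  [0,0,-88,0,-1],
  [0,0,-88,0,-0.5],
  [0,0,-88,0,0],
  [0,0,-88,0,0.5],
], squeeze=60)

```text
clock: 8.78
position: [0.4669, -0.1098, 0.0141]
tool_rot: [3.141, 0.001, 2.689]
force: [-7.6, 2.9, 24.0]
grip_width: 0.0537
```

>>> servo_tool([
  [0,0,0,0,1],
  [0,0,0,0,1],
  [0,0,4,0,1],
  [0,0,12,0,1],
  [0,0,22,0,1],
  [0,0,32,0,1],
  [0,0,38,0,1],
  [0,0,40,0,1],
  [0,0,40,0,1],
  [0,0,40,0,1],
])

```text
clock: 9.62
position: [0.4664, -0.11, 0.0533]
tool_rot: [3.142, 0.0, 2.689]
force: [0.3, -0.1, -3.2]
grip_width: 0.0542
```

>>> servo_tool([
  [0,0,0,0,1],
  [0,0,0,0,1],
  [0,0,0,0,1],
  [0,0,0,0,1],
  [0,0,0,0,1],
  [0,0,0,0,1],
  [0,0,0,0,1],
  [0,0,0,0,1],
  [0,0,0,0,1],
  [0,0,0,0,1],
])

```text
clock: 10.45
position: [0.4665, -0.11, 0.0533]
tool_rot: [3.142, 0.0, 2.689]
force: [0.5, 0.2, -2.9]
grip_width: 0.0543
```

```bash
python3 -c "
from h import *
print(bot.observe()['position'],bot.observe()['force'],bot.observe()['joint_efforts'],bot.observe()['grip_width'])
for i in range(3): bot.grab_frame('top'); print(bot.observe()['force'])
shot('scene','a7',210,120,150,130,4); print(bot.observe()['force'],bot.observe()['joint_efforts'])"
```

```text
[ 0.46645453 -0.10998287  0.05330834] [ 0.53332423  0.20087559 -2.86235595] [ 7.55788624e-04 -8.18043852e+01  3.84364799e+00 -1.91413146e+01
  9.18084523e-03  4.67130361e-03  1.49069344e-06] 0.05430915136511685
[-0.18025131 -0.61263753 -2.89719652]
[ 0.40408788  0.36669889 -2.76264262]
[-0.57252466 -0.1473826  -2.19020847]
[-1.96011259e-03 -5.77936122e-01 -2.67722830e+00] [ 2.78377607e-03 -8.18228602e+01  3.84445131e+00 -1.91432780e+01
  9.12495103e-03  4.81998330e-03 -1.51166051e-05]
```

View pics/a7.png

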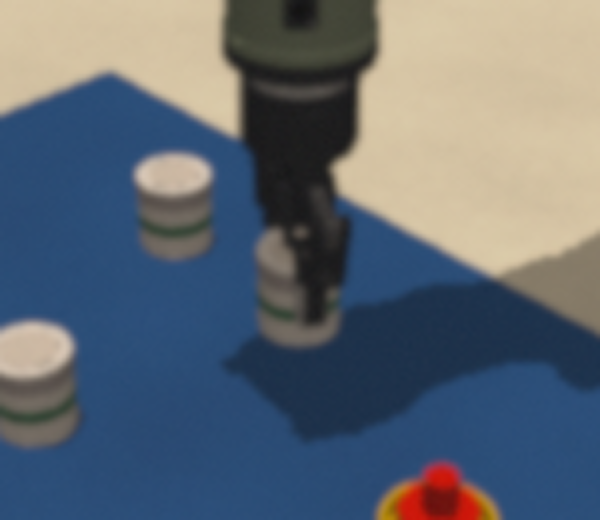

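Tin B is held upright at (299,290) in the crop and weighs about 2.7 N. I set it back.

>>> servo_tool([
  [0,0,-6,0,1],
  [0,0,-14,0,1],
  [0,0,-22,0,1],
  [0,0,-29,0,1],
  [0,0,-34,0,1],
  [0,0,-37,0,1],
  [0,0,-38,0,1],
  [0,0,-39,0,1],
  [0,0,-39,0,1],
  [0,0,-39,0,1],
])

```text
clock: 11.48
position: [0.4666, -0.11, 0.0145]
tool_rot: [3.141, 0.0, 2.689]
force: [0.2, 0.4, -3.8]
grip_width: 0.054
```

>>> servo_tool([
  [0,0,0,0,0.3],
  [0,0,0,0,0],
  [0,0,0,0,-0.5],
  [0,0,0,0,-1],
  [0,0,0,0,-1],
  [0,0,0,0,-1],
  [0,0,10,0,-1],
  [0,0,30,0,-1],
  [0,0,60,0,-1],
  [0,0,100,0,-1],
])

```text
clock: 12.32
position: [0.4652, -0.1098, 0.1146]
tool_rot: [-3.141, -0.003, 2.689]
force: [-0.3, -0.5, 0.2]
grip_width: 0.0854
```

```bash
python3 -c "
from h import *
print(bot.observe()['position'],bot.observe()['force'],bot.observe()['grip_width'])
shot('scene','a8',200,120,150,130,4)"
```

```text
[ 0.46515963 -0.10979852  0.11464406] [-0.34866405 -0.45668609  0.1885939 ] 0.08535019045610051
```

View pics/a8.png

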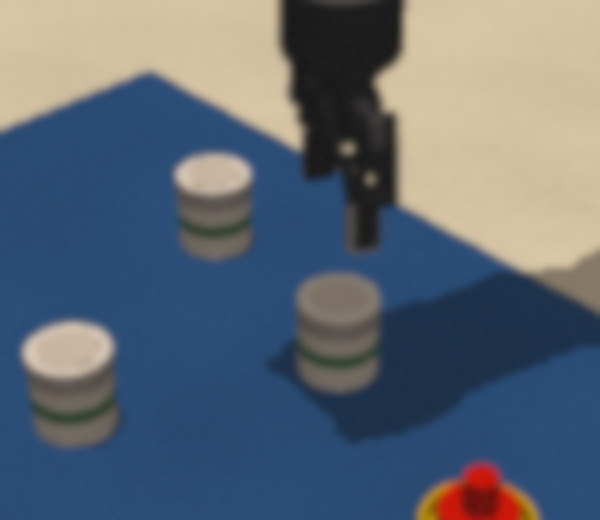

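Tin B stands upright at (339,335) in the crop. Next is tin C.

>>> servo_tool([
  [-3,-12,0,0,-1],
  [-9,-36,0,0,-1],
  [-16,-66,0,0,-1],
  [-23,-96,0,0,-1],
  [-31,-126,0,0,-1],
  [-37,-152,0,0,-1],
  [-42,-170,0,0,-1],
  [-44,-179,0,0,-1],
  [-44,-181,0,0,-1],
  [-44,-181,0,0,-1],
])

```text
clock: 13.2
position: [0.4227, -0.2907, 0.1146]
tool_rot: [3.141, 0.0, 2.688]
force: [-0.2, 0.7, -0.5]
grip_width: 0.085
```

```bash
python3 -c "
from h import *
print(bot.observe()['position'],bot.observe()['force'],bot.observe()['grip_width'])
shot('scene','a9',190,90,130,130,4)"
```

```text
[ 0.42266706 -0.2907181   0.11458709] [-0.19774655  0.72413913 -0.5076754 ] 0.08496436568893596
```

View pics/a9.png

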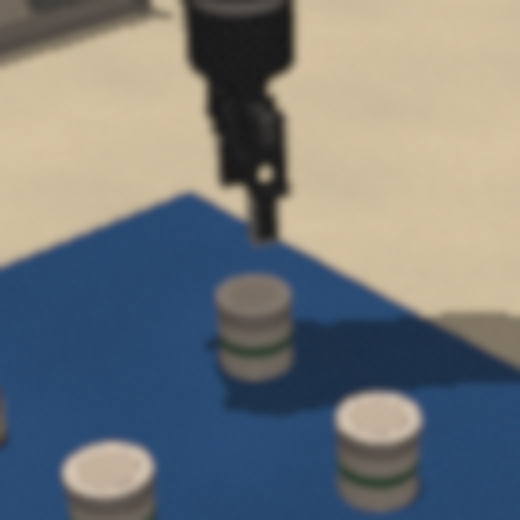

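The gripper is over tin C, at (254,330) in the crop.

>>> servo_tool([
  [0,0,-15,0,-1],
  [0,0,-35,0,-1],
  [0,0,-55,0,-1],
  [0,0,-73,0,-1],
  [0,0,-87,0,-1],
  [0,0,-96,0,-1],
  [0,0,-100,0,-1],
  [0,0,-100,0,-0.5],
  [0,0,-100,0,0],
  [0,0,-100,0,0.5],
], squeeze=50)

```text
clock: 14.08
position: [0.423, -0.2909, 0.0153]
tool_rot: [3.141, 0.001, 2.689]
force: [-2.2, 3.3, 13.6]
grip_width: 0.0559
```

>>> servo_tool([
  [0,0,0,0,1],
  [0,0,0,0,1],
  [0,0,4,0,1],
  [0,0,12,0,1],
  [0,0,22,0,1],
  [0,0,32,0,1],
  [0,0,38,0,1],
  [0,0,40,0,1],
  [0,0,40,0,1],
  [0,0,40,0,1],
])

```text
clock: 14.92
position: [0.4224, -0.291, 0.0543]
tool_rot: [3.142, 0.0, 2.689]
force: [-0.0, -0.9, -5.6]
grip_width: 0.0555
```

>>> servo_tool([
  [0,0,0,0,1],
  [0,0,0,0,1],
  [0,0,0,0,1],
  [0,0,0,0,1],
  [0,0,0,0,1],
  [0,0,0,0,1],
  [0,0,0,0,1],
  [0,0,0,0,1],
  [0,0,0,0,1],
  [0,0,0,0,1],
])

```text
clock: 15.75
position: [0.4225, -0.291, 0.0543]
tool_rot: [-3.142, 0.0, 2.689]
force: [-0.0, -0.5, -5.5]
grip_width: 0.0555
```

```bash
python3 -c "
from h import *
print(bot.observe()['position'],bot.observe()['force'],bot.observe()['grip_width'])
for i in range(3): bot.grab_frame('top'); print(bot.observe()['force'])
shot('scene','a10',190,90,130,130,4); print(bot.observe()['force'])"
```

```text
[ 0.42247717 -0.2910007   0.05430774] [-0.00631165 -0.46379505 -5.52127704] 0.055541691058363145
[-0.26258842 -0.54201339 -5.68623069]
[-0.17489559 -0.44591054 -6.21516704]
[ 0.73302107  0.66169165 -5.15549159]
[-1.12419844 -0.47627083 -5.2915683 ]
```

View pics/a10.png

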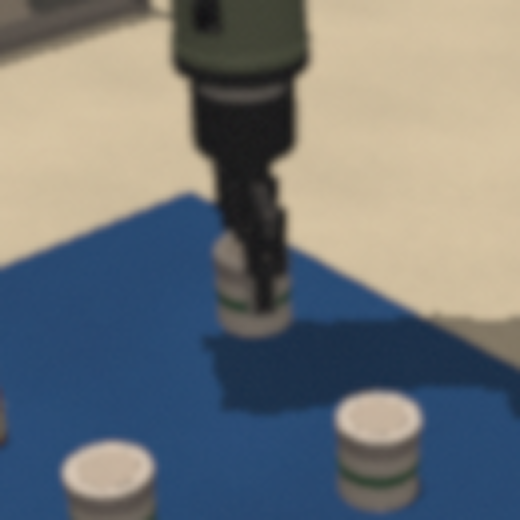

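Tin C is held upright at (254,285) in the crop and weighs about 5.6 N, so it is probably the heaviest. I still heft A, so C goes back down first.

>>> servo_tool([
  [0,0,-6,0,1],
  [0,0,-14,0,1],
  [0,0,-22,0,1],
  [0,0,-29,0,1],
  [0,0,-34,0,1],
  [0,0,-37,0,1],
  [0,0,-38,0,1],
  [0,0,-39,0,1],
  [0,0,-40,0,1],
  [0,0,-40,0,1],
])

```text
clock: 16.78
position: [0.4223, -0.2909, 0.0153]
tool_rot: [3.142, -0.0, 2.689]
force: [-7.5, 4.4, 19.3]
grip_width: 0.0558
```

>>> servo_tool([
  [0,0,0,0,0.3],
  [0,0,0,0,0],
  [0,0,0,0,-0.5],
  [0,0,0,0,-1],
  [0,0,0,0,-1],
  [0,0,0,0,-1],
  [0,0,10,0,-1],
  [0,0,30,0,-1],
  [0,0,60,0,-1],
  [0,0,100,0,-1],
])

```text
clock: 17.62
position: [0.4214, -0.2903, 0.1145]
tool_rot: [3.141, -0.003, 2.689]
force: [0.5, -0.3, 0.0]
grip_width: 0.0854
```

```bash
python3 -c "
from h import *
print(bot.observe()['position'],bot.observe()['force'],bot.observe()['grip_width'])
shot('scene','a11',190,90,130,130,4)"
```

```text
[ 0.42135012 -0.29033815  0.11452301] [ 0.47813031 -0.26356221  0.01513384] 0.08542903409061893
```

View pics/a11.png

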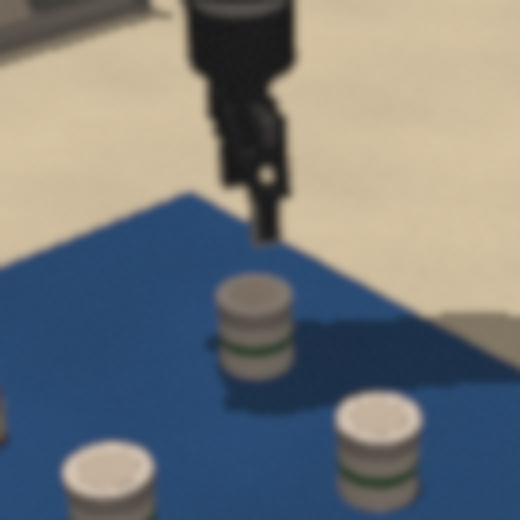

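Tin C stands upright again at (255,330) in the crop. Now tin A.

>>> servo_tool([
  [10,5,0,0,-1],
  [35,17,0,0,-1],
  [67,33,0,0,-1],
  [100,49,0,0,-1],
  [132,64,0,0,-1],
  [163,79,0,0,-1],
  [190,92,0,0,-1],
  [205,100,0,0,-1],
  [210,102,0,0,-1],
  [210,102,0,0,-1],
])

```text
clock: 18.5
position: [0.6331, -0.1876, 0.1137]
tool_rot: [3.141, -0.001, 2.691]
force: [-0.7, 0.7, 0.2]
grip_width: 0.0854
```

```bash
python3 -c "
from h import *
print(bot.observe()['position'],bot.observe()['force'],bot.observe()['grip_width'])
shot('scene','a12',160,110,140,140,4)"
```

```text
[ 0.63314675 -0.18756827  0.11368007] [-0.73182385  0.71207208  0.152604  ] 0.08544919831405792
```

View pics/a12.png

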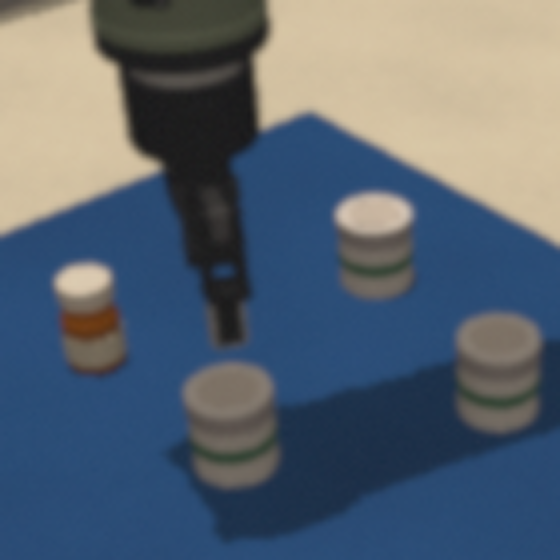

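The gripper is over tin A, at (232,425) in the crop.

>>> servo_tool([
  [0,-1,-15,0,-1],
  [0,-1,-35,0,-1],
  [0,-1,-55,0,-1],
  [0,-1,-73,0,-1],
  [0,-1,-87,0,-1],
  [0,-1,-96,0,-1],
  [0,-1,-99,0,-1],
  [0,-1,-99,0,-0.5],
  [0,-1,-99,0,0],
  [0,-1,-99,0,0.5],
])

```text
clock: 19.38
position: [0.633, -0.1902, 0.0167]
tool_rot: [3.141, 0.001, 2.689]
force: [-4.1, 2.2, 6.4]
grip_width: 0.0561
```

>>> servo_tool([
  [0,0,0,0,1],
  [0,0,0,0,1],
  [0,0,4,0,1],
  [0,0,12,0,1],
  [0,0,22,0,1],
  [0,0,32,0,1],
  [0,0,38,0,1],
  [0,0,40,0,1],
  [0,0,40,0,1],
  [0,0,40,0,1],
])

```text
clock: 20.22
position: [0.6324, -0.19, 0.0552]
tool_rot: [-3.142, -0.0, 2.689]
force: [0.4, 0.6, -1.1]
grip_width: 0.0555
```

>>> servo_tool([
  [0,0,0,0,1],
  [0,0,0,0,1],
  [0,0,0,0,1],
  [0,0,0,0,1],
  [0,0,0,0,1],
  [0,0,0,0,1],
  [0,0,0,0,1],
  [0,0,0,0,1],
  [0,0,0,0,1],
  [0,0,0,0,1],
])

```text
clock: 21.05
position: [0.6324, -0.19, 0.0553]
tool_rot: [-3.142, 0.0, 2.689]
force: [0.5, 0.6, -1.7]
grip_width: 0.0556
```

```bash
python3 -c "
from h import *
print(bot.observe()['position'],bot.observe()['force'],bot.observe()['grip_width'])
for i in range(3): bot.grab_frame('top'); print(bot.observe()['force'])
shot('scene','a13',160,110,140,140,4); print(bot.observe()['force'])"
```

```text
[ 0.6324478  -0.19001492  0.05529964] [ 0.4761205   0.58924296 -1.71919927] 0.0556319800830008
[-0.40008405  0.83812522 -1.56084997]
[-0.01166256  0.97431652 -1.46865289]
[ 0.29532759  0.31181205 -2.44387292]
[ 0.7563564   0.08250491 -2.00489399]
```

View pics/a13.png

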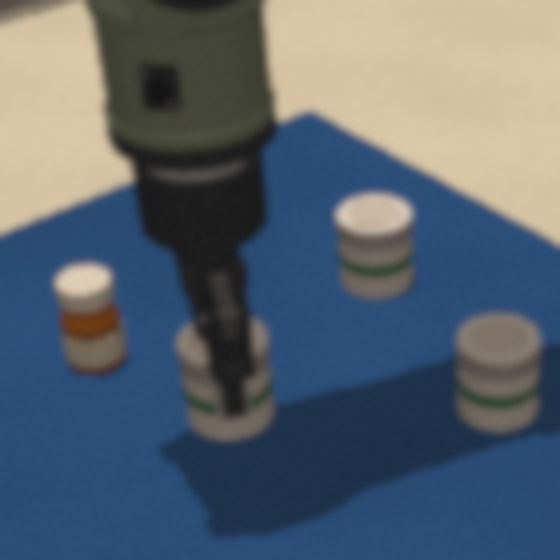

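Tin A is held upright and weighs about 1.8 N. Loads are A 1.8, B 2.7 and C 5.6 N, so C is the heaviest. I put A back.

>>> servo_tool([
  [0,0,-6,0,1],
  [0,0,-14,0,1],
  [0,0,-22,0,1],
  [0,0,-29,0,1],
  [0,0,-34,0,1],
  [0,0,-37,0,1],
  [0,0,-38,0,1],
  [0,0,-39,0,1],
  [0,0,-40,0,1],
  [0,0,-40,0,1],
])

```text
clock: 22.08
position: [0.6321, -0.1899, 0.0166]
tool_rot: [-3.142, -0.001, 2.689]
force: [-12.3, 3.0, 23.0]
grip_width: 0.0557
```

>>> servo_tool([
  [0,0,0,0,0.3],
  [0,0,0,0,0],
  [0,0,0,0,-0.5],
  [0,0,0,0,-1],
  [0,0,0,0,-1],
  [0,0,0,0,-1],
  [0,0,10,0,-1],
  [0,0,30,0,-1],
  [0,0,60,0,-1],
  [0,0,100,0,-1],
])

```text
clock: 22.92
position: [0.6312, -0.1896, 0.115]
tool_rot: [-3.141, -0.003, 2.689]
force: [0.5, 0.3, -0.5]
grip_width: 0.0857
```

>>> servo_tool([
  [-10,-5,0,0,-1],
  [-35,-17,0,0,-1],
  [-67,-33,0,0,-1],
  [-100,-49,0,0,-1],
  [-132,-64,0,0,-1],
  [-163,-79,0,0,-1],
  [-190,-92,0,0,-1],
  [-205,-99,0,0,-1],
  [-210,-101,0,0,-1],
  [-210,-101,0,0,-1],
])

```text
clock: 23.75
position: [0.4217, -0.2918, 0.1159]
tool_rot: [-3.141, 0.001, 2.687]
force: [0.2, 1.2, 0.4]
grip_width: 0.0852
```

```bash
python3 -c "
from h import *
print(bot.observe()['position'],bot.observe()['force'],bot.observe()['grip_width'])
shot('scene','a14',160,90,150,150,4)"
```

```text
[ 0.42170723 -0.29179549  0.11592054] [0.24245768 1.17341504 0.41928654] 0.08518729366809676
```

View pics/a14.png

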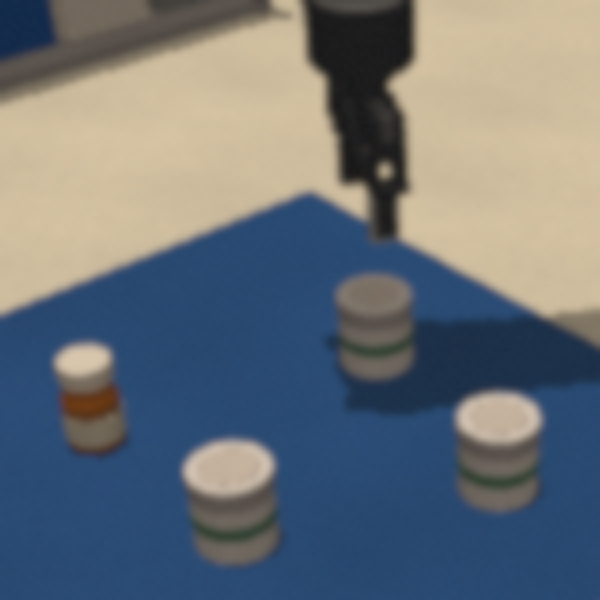

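Tins A (232,505) and B (498,455) stand upright, and the gripper is over C. I grip and lift C.

>>> servo_tool([
  [0,0,-15,0,-1],
  [0,0,-35,0,-1],
  [0,0,-55,0,-1],
  [0,0,-73,0,-1],
  [0,0,-87,0,-1],
  [0,0,-96,0,-1],
  [0,0,-100,0,-1],
  [0,0,-100,0,-0.5],
  [0,0,-100,0,0],
  [0,0,-100,0,0.5],
])

```text
clock: 24.63
position: [0.423, -0.2913, 0.0163]
tool_rot: [-3.141, 0.001, 2.689]
force: [-1.2, 5.7, 12.0]
grip_width: 0.0561
```

>>> servo_tool([
  [0,0,0,0,1],
  [0,0,0,0,1],
  [0,0,4,0,1],
  [0,0,14,0,1],
  [0,0,30,0,1],
  [0,0,50,0,1],
  [0,0,70,0,1],
  [0,0,90,0,1],
  [0,0,110,0,1],
  [0,0,130,0,1],
], squeeze=60)

```text
clock: 25.47
position: [0.4222, -0.2909, 0.1473]
tool_rot: [-3.142, 0.001, 2.689]
force: [0.5, 0.2, -5.6]
grip_width: 0.0555
```

>>> servo_tool([
  [0,0,20,0,1],
  [0,0,38,0,1],
  [0,0,54,0,1],
  [0,0,66,0,1],
  [0,0,74,0,1],
  [0,0,80,0,1],
  [0,0,83,0,1],
  [0,0,83,0,1],
  [0,0,83,0,1],
  [0,0,83,0,1],
])

```text
clock: 26.3
position: [0.4222, -0.2908, 0.2277]
tool_rot: [3.142, -0.001, 2.689]
force: [1.0, 0.6, -5.9]
grip_width: 0.0552
```

```bash
python3 -c "
from h import *
o=bot.observe();print(o['position'],o['force'],o['grip_width'],o['qpos'])
shot('scene','a15',150,20,200,200,3)"
```

```text
[ 0.42217749 -0.29083881  0.22767436] [ 0.9735672   0.6077389  -5.92611795] 0.055176718377514256 [ 0.43959371  0.34902406  0.06146798  1.89887361 -0.02692889  0.89554538
  1.6321195 ]
```

View pics/a15.png

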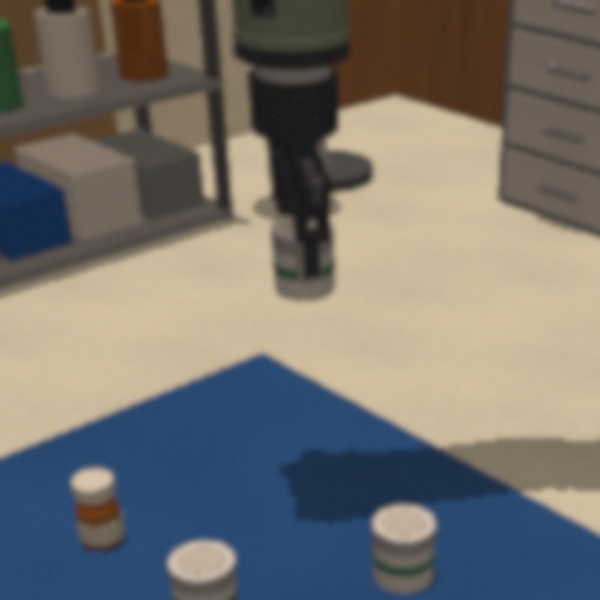

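Tin C is held upright. I carry it to the lens.

>>> servo_tool([
  [1,5,1,0,1],
  [4,15,2,0,1],
  [8,31,4,0,1],
  [13,51,6,0,1],
  [19,75,6,0,1],
  [25,99,6,0,1],
  [31,123,6,0,1],
  [38,147,6,0,1],
  [44,171,6,0,1],
  [50,195,6,0,1],
])

```text
clock: 27.18
position: [0.4725, -0.0938, 0.2344]
tool_rot: [3.141, -0.0, 2.689]
force: [0.1, -1.1, -5.4]
grip_width: 0.0556
```

>>> servo_tool([
  [6,24,0,0,1],
  [12,48,0,0,1],
  [18,72,0,0,1],
  [25,96,0,0,1],
  [31,120,0,0,1],
  [37,144,0,0,1],
  [43,168,0,0,1],
  [49,192,0,0,1],
  [55,216,0,0,1],
  [61,240,0,0,1],
])

```text
clock: 28.02
position: [0.533, 0.1462, 0.2342]
tool_rot: [-3.142, -0.0, 2.689]
force: [-0.1, -0.1, -4.8]
grip_width: 0.0555
```

>>> servo_tool([
  [6,22,0,0,1],
  [11,42,0,0,1],
  [15,59,0,0,1],
  [18,72,0,0,1],
  [21,82,0,0,1],
  [22,88,0,0,1],
  [23,91,0,0,1],
  [23,92,0,0,1],
  [23,92,0,0,1],
  [23,92,0,0,1],
])

```text
clock: 28.85
position: [0.5565, 0.2351, 0.2344]
tool_rot: [-3.141, 0.0, 2.688]
force: [0.3, 0.2, -5.8]
grip_width: 0.0553
```

```bash
python3 -c "
from h import *
o=bot.observe();print(o['position'],o['tool_rot'],o['force'],o['grip_width'],o['clock'])
shot('scene','a16',310,130,140,200,4)
bot2=bot.grab_frame('scene');cv2.imwrite('pics/full.png',bot2)"
```

```text
[0.55647223 0.23512581 0.23435013] [-3.14122004e+00  1.67194760e-04  2.68776629e+00] [ 0.28714061  0.22398827 -5.84156101] 0.05533340860843073 28.85
```

```bash
python3 -c "
import cv2
im=cv2.imread('pics/full.png')[170:290,330:430];cv2.imwrite('pics/a16.png',cv2.resize(im,None,fx=5,fy=5,interpolation=cv2.INTER_CUBIC))"
```

```text
(no output)
```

View pics/full.png

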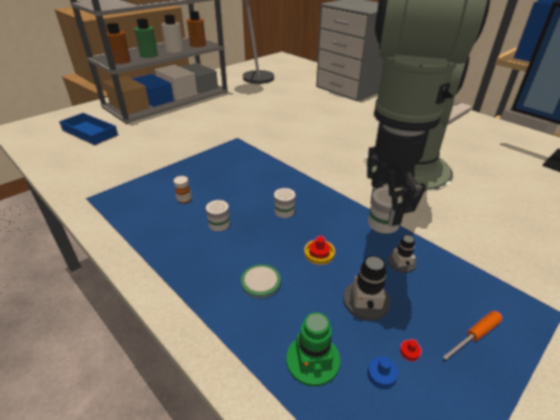

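View pics/a16.png

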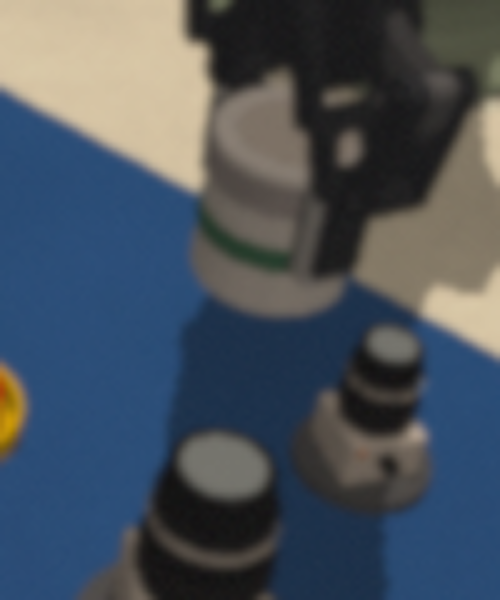

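I'll overlay the wanted tin outline (underside at z = 0.218, on the lens axis) on the picture.

```bash
python3 -c "
from h import *
im=cv2.imread('pics/full.png');k=5;x0,y0=330,170
o=cv2.resize(im[y0:290,x0:430],None,fx=k,fy=k,interpolation=cv2.INTER_CUBIC)
c=bot.calibration('scene');T=np.linalg.inv(np.array(c['T']))
a=np.linspace(0,6.2832,200)
for r,z in((.0285,.218),(.0285,.278),(.0215,.118)):
  p=np.c_[.5567+r*np.cos(a),.236+r*np.sin(a),0*a+z]@T[:3,:3].T+T[:3,3]
  u=p[:,0]/p[:,2]*c['fx']+c['cx'];v=p[:,1]/p[:,2]*c['fy']+c['cy']
  cv2.polylines(o,[np.c_[(u-x0+.5)*k-.5,(v-y0+.5)*k-.5].round().astype(np.int32)],True,(0,255,255),1)
cv2.imwrite('pics/ov.png',o)"
```

```text
(no output)
```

View pics/ov.png

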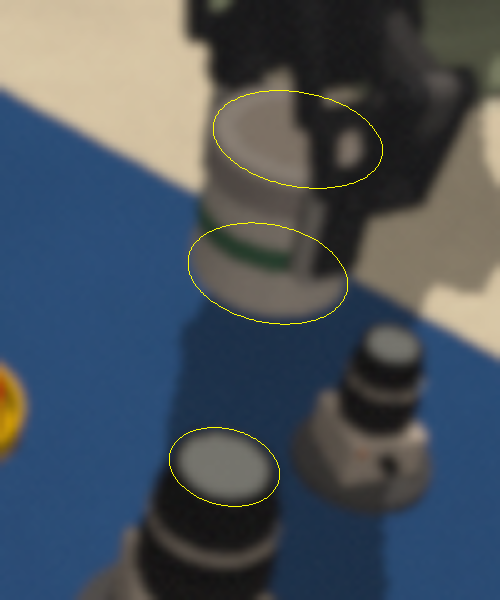

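The tin's silhouette matches the wanted outline to within 1–2 mm: its bottom edge is at about (265,316) against 323 for the outline. I trim by 1 mm and settle.

>>> servo_tool([
  [0,0.5,-0.5,0,1],
  [0,1,-1,0,1],
  [0,1,-1,0,1],
  [0,1,-1,0,1],
  [0,1,-1,0,1],
  [0,1,-1,0,1],
  [0,1,-1,0,1],
  [0,1,-1,0,1],
  [0,1,-1,0,1],
  [0,1,-1,0,1],
])

```text
clock: 29.78
position: [0.5564, 0.237, 0.2333]
tool_rot: [-3.142, -0.0, 2.689]
force: [0.2, -0.6, -5.2]
grip_width: 0.0556
```

```bash
python3 -c "
from h import *
o=bot.observe();print(o['position'],o['tool_rot'],o['force'],o['grip_width'],o['clock'],abs(o['qd']).max())
print(bot.job_done())"
```

```text
[0.55644508 0.23699396 0.23329285] [-3.14157594e+00 -5.18186816e-06  2.68871274e+00] [ 0.23240495 -0.57804762 -5.18499964] 0.0555659901127974 29.7833 0.0012338651159450541
the job is handed in; nothing more can be done
None
```

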